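# Fetch the torch from its charging well between two spray cans

### The arm

A 6-joint arm with a two-finger parallel gripper is mounted at the origin on a cart in front of the work surface, level with it; the furniture and walls round the work are solid. World frame = base frame: x ahead of the robot, y to its left, z up, the work surface at z = 0. Lengths are in m, angles in degrees, forces in N, time in s.
With the tool pointing down it reaches from about 0.375 to 0.9 m from the base axis. Payload 3.1 kg.
Tool frame: the origin (TCP) lies on the front face of the gripper's body, between the roots of the fingers; the fingertips stand 70 mm ahead of it and the grasp point (between the pads) lies 51 mm ahead of it (bot.tip_extent is the distance from the TCP to the fingertips, in m); z points along the fingers, x is the direction in which the jaws open and shut, and the axes are right-handed (so a half turn about z gives the same grasp; the last joint's range is limited). The gripper opens to 87 mm and grips with 3 to 60 N. Pads are 19 mm wide; open, the fingers measure 117 mm over their backs; the gripper's body (75 mm by 190 mm) begins 51 mm behind the grasp point.
Start: joints at [58.012, 30.224, 82.088, -0, 67.689, -10.227], TCP at [0.232, 0.58, 0.292] pointing down, gripper open.
Joint ranges: [-176.69, 176.69], [-43.24, 126.21], [12.49, 139.97], [-82, 262], [0, 151.66], [-163.58, 163.58]. Speed limits (degrees/s): [159.86, 159.86, 180, 180, 180, 180].

### API

Orientations are given as a 3x3 rotation matrix whose columns are the frame's x, y, z axes.
In Python, from rig import bot, viewer, ticket gives the robot as it stands. The module is installed in compiled form; this text tells all that it offers.
- The arm moves only by the tool arm_command, never from a script. Its argument "targets" is a list of rows, each an object with "rot": the turn, a rotation vector about the tool's x, y, z in degrees, a list of three; "offset": the shift along the tool's x, y, z in cm, a list of three; "gripper": the closure, from 0 (fully open) to 1 (shut). A call has 1 to 8 rows; each row is the pose to reach, as a shift and turn from the pose commanded when the call began, along the tool's axes at that moment; what a row does not reach only later rows make up. A row lasts 1/10 s, in which the tool goes at most 50 mm and 8.59 degrees, less where a joint would pass 70% of its speed; a pose out of reach is approached as far as the arm can. A call with a gripper value outside its range is refused whole. The fingers move at their own pace and stop on an object; the grip force is fixed at half the most. Time passes only in rows, so rows that repeat a pose let the fingers close. It gives the time, the measured TCP pose, the force and the opening at its end, in the units of the state.
- bot.read_state(): the state, without advancing time (a new reading comes with each control period).
- viewer.capture(name): name is "scene" or "top"; returns a dict with "frame" (384x512x3 uint8, red, green, blue), "fx", "fy", "cx", "cy" (pixels), "view" (4x4, takes a point from world to camera coordinates). Camera axes: x right, y down, z forward; pixel columns grow to the right and rows downward; lengths in m; the calibration is good to about 2 mm. A picture is of the moment at which its call begins. There is no depth.
- ticket.hand_in(): hands the job in, once; it reports no verdict.
The state is a dict: "time_s": time; "joint_positions": joint angles; "qvel": joint speeds; "tau": joint torques, N m; "position": TCP position; "tcp_rot": TCP orientation; "force": force on the tool from outside, world axes, zero at the start; "moment": the same for the moment, N m; "opening": opening from 0.0 (shut) to 1.0 (fully open).
Only numpy, scipy, OpenCV 4.12 (cv2) and the standard library are available. Lean on these libraries where they do the work, as an engineer would, in place of code of your own. Each camera call takes 0.05 s, during which the arm holds its last target. There are 200 camera calls.

### The job

The black torch is charged: stand it, lamp end up, in the empty square cup of the red caddy. It sits in its charging well between two taller spray cans that leave no room for a hand, so first stand both cans on the green rubber mat beside the rack, and once the torch is in the caddy put each can back upright in the rack bay it came from. Knock nothing over and leave the brass fitting in its pocket.

Things in the scene. Friction and masses are not known exactly. Their poses are not given: they have to be found in the camera images.
- torch_mid (a point): Black torch, 131 mm long, 34 mm across, lamp end up in the charging well; treat it as a 34 x 34 mm square bar with faces parallel to the rack's x and y axes. The point is its centre, 65.5 mm from each end; its y axis runs away from the lamp (down while it stands lamp end up), its x axis along a pair of its faces. The upper 63 mm stand clear; the lower 68 mm are in the well, so it must come straight up.
- can_rack: Blue steel can rack, fixed, 200 mm long (x axis, roughly straight ahead), 82 mm wide (y axis). Origin: centre of its underside. Two square bays centred at x = -59 and +59 mm, 76 x 76 mm inside, floor 4 mm above the origin, walls 3 mm thick, 22 mm high. At the start one can stands in each bay; which can is in which varies.
- well (a point): Centre of the mouth of the square charging well in the white charger block between the rack's bays; axes as the rack's. The mouth is 78 mm above the work surface, 38 x 38 mm, 68 mm deep, about 2 mm play round the torch. The block is 42 mm along x and 80 mm along y.
- rubber_mat: Green ribbed rubber mat, fixed, 190 mm long (x axis, roughly straight ahead), 72 mm wide (y axis), 4 mm thick, beside the rack on one side or the other. Origin: centre of its underside. Empty at the start; room for both cans, one beyond the other.
- cup (a point): Centre of the floor of the empty square cup of the red caddy, on the left of the work surface. The caddy is fixed, 60 mm along x, 116 mm along y, 48 mm high. The cup is 52 x 52 mm inside, 42 mm deep, sides parallel to this frame's x and y axes, floor 6 mm above the work surface. The caddy's other pocket, 56 mm away towards -y, holds the brass fitting.
- zinc_can_mid (a point): Dark spray can with a grey cap, upright, 67 mm across, 232 mm high, 0.3 to 0.55 kg. The point is on its axis half-way up (116 mm above its foot), z axis up along the can. The full-width body reaches 195 mm above its foot; above it is the fixed cap, 60 mm across.
- white_can_mid (a point): White spray can with a small bare nozzle, upright, 66 mm across, 214 mm high, 0.25 to 0.45 kg. The point is on its axis half-way up (107 mm above its foot), z axis up along the can. The straight body reaches 178 mm above its foot, then a dome and the nozzle.
- union_mid (a point): Brass union half (pipe fitting), 46 x 40 mm, 40 mm high, standing loose in the caddy's other pocket; the point is its centre. Not to be disturbed.

How it is judged (in metres and radians):
On the way, in this order (a step that is already met when the one before it is completed fails the run):
1. both cans stand released on the rubber mat while the torch is still in its well (x of zinc_can_mid in the frame of rubber_mat between -0.085 and 0.085 m and y of zinc_can_mid in the frame of rubber_mat between -0.028 and 0.028 m and z of zinc_can_mid in the frame of rubber_mat between 0.112 and 0.128 m and angle between each of zinc_can_mid, white_can_mid's own z axis and vertical below 0.1 rad and contact force between the fingers and zinc_can below 0.1 N and linear speed of each of zinc_can, white_can below 0.03 m/s and x of white_can_mid in the frame of rubber_mat between -0.085 and 0.085 m and y of white_can_mid in the frame of rubber_mat between -0.028 and 0.028 m and z of white_can_mid in the frame of rubber_mat between 0.103 and 0.119 m and contact force between the fingers and white_can below 0.1 N and distance of torch_mid from where it was at the start of the episode below 0.012 m), for 0.2 s.
2. the torch stands released, lamp end up, in the caddy's cup, and both cans are still on the mat (horizontal distance between torch_mid and cup below 0.015 m and z of torch_mid in the frame of cup between 0.0575 and 0.0735 m and angle between torch_mid's own y axis and vertical above 3.02 rad and contact force between the fingers and torch below 0.1 N and linear speed of each of torch, zinc_can, white_can below 0.03 m/s and x of zinc_can_mid in the frame of rubber_mat between -0.085 and 0.085 m and y of zinc_can_mid in the frame of rubber_mat between -0.028 and 0.028 m and z of zinc_can_mid in the frame of rubber_mat between 0.112 and 0.128 m and angle between each of zinc_can_mid, white_can_mid's own z axis and vertical below 0.1 rad and contact force between the fingers and zinc_can below 0.1 N and x of white_can_mid in the frame of rubber_mat between -0.085 and 0.085 m and y of white_can_mid in the frame of rubber_mat between -0.028 and 0.028 m and z of white_can_mid in the frame of rubber_mat between 0.103 and 0.119 m and contact force between the fingers and white_can below 0.1 N), for 0.2 s.
At the end, for the whole second after the job is handed in: The torch stands lamp end up on the floor of the caddy's cup (within 15 mm of its centre, within 7 degrees of upright), each can stands upright (within 6 degrees) in the bay it came from, within 18 mm of its starting place; all at rest (horizontal distance between torch_mid and cup below 0.015 m and z of torch_mid in the frame of cup between 0.0575 and 0.0735 m and angle between torch_mid's own y axis and vertical above 3.02 rad and contact force between the fingers and torch below 0.1 N and linear speed of each of torch, zinc_can, white_can below 0.03 m/s and distance of each of zinc_can_mid, white_can_mid from where it was at the start of the episode below 0.018 m and angle between each of zinc_can_mid, white_can_mid's own z axis and vertical below 0.1 rad); the robot touches nothing.
It fails at once if a can or the torch is knocked over (tilted more than 35 degrees) (angle between any of zinc_can_mid, white_can_mid's own z axis and vertical above 0.6 rad or angle between torch_mid's own y axis and vertical below 2.54 rad).
It fails at once if the brass fitting is moved out of its pocket (distance of union_mid from where it was at the start of the episode above 0.03 m).
It also fails if it takes over 102 s, if anything falls off the work surface, if the arm or the gripper's body presses on something with over 40 N, if the wrist force passes 120 N, or if a joint passes its speed limit or range.

## Working session

There is one attempt and no reset: what is moved stays moved. The work goes in short steps, Python scripts to look and compute and a tool call to move; the robot and the scene stay as the last step left them, time stands still between calls to the robot, and variables do not carry over. Pictures are saved under pics/ and viewed, about 12 in all and at most 16, crops included, and the job is handed in when it is done.

Besides the shell and the picture viewer there is one more tool, called after "Request:" as a command line: name --argument value ..., lists and objects as JSON in quotes. arm_command: Moves the arm, as the interface text tells. Its arguments: {"type":"object","properties":{"targets":{"type":"array"}},"required":["targets"]}

```bash
mkdir -p pics; python3 - <<'E'
from rig import bot, viewer
import cv2,numpy as np
np.set_printoptions(precision=4,suppress=True)
s=bot.read_state(); print(s['time_s'],s['position'],s['tcp_rot'],s['opening'],bot.tip_extent)
for n in("scene","top"):
    d=viewer.capture(n); cv2.imwrite(f"pics/{n}0.png",cv2.cvtColor(d["frame"],cv2.COLOR_RGB2BGR))
    print(n,d["fx"],d["fy"],d["cx"],d["cy"]); print(d["view"])
E
```

```text
0.0 [0.2314 0.58   0.2913] [[ 0.3707  0.9287 -0.0011]
 [ 0.9287 -0.3707 -0.0018]
 [-0.0021 -0.0004 -1.    ]] 0.996537157007918 0.0697
scene 438.8851112929957 438.8851112929957 254.12762504074826 194.5507134639235
[[-0.9584 -0.2855  0.0027  0.4363]
 [-0.247   0.8243 -0.5094  0.18  ]
 [ 0.1433 -0.4889 -0.8605  1.3976]
 [ 0.      0.      0.      1.    ]]
top 421.51246607571403 421.51246607571403 255.94276480386836 190.6290193691828
[[ 0.0219 -0.9997  0.0132 -0.0235]
 [-0.996  -0.023  -0.0869  0.4847]
 [ 0.0872 -0.0112 -0.9961  1.2036]
 [ 0.      0.      0.      1.    ]]
```

View pics/scene0.png

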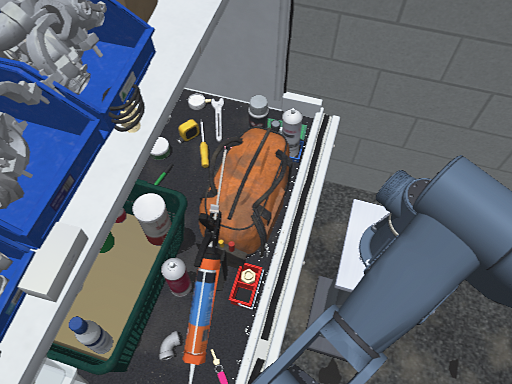

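View pics/top0.png

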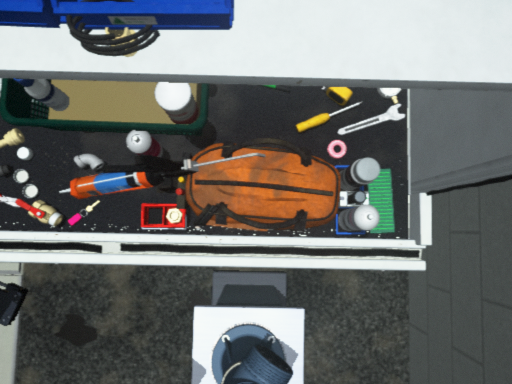

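The top view shows the rack at about (355,198) with the white can near (362,217) and the zinc can far (364,170). The mat is at (381,202) and the caddy at (162,216). I'll enlarge these areas.

```bash
python3 - <<'E'
import cv2,numpy as np
t=cv2.imread("pics/top0.png"); s=cv2.imread("pics/scene0.png")
r=lambda im,k:cv2.resize(im,None,fx=k,fy=k,interpolation=cv2.INTER_CUBIC)
a=r(t[145:245,330:405],6) # 450x600
b=r(s[85:165,240:310],5)  # 350x400
c=r(t[195:235,130:200],5)[:, :350] #350x200
out=np.zeros((600,800,3),np.uint8); out[:600,:450]=a; out[:400,450:800]=b; out[400:600,450:800]=c
cv2.imwrite("pics/crop1.png",out)
E
```

```text
(no output)
```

View pics/crop1.png

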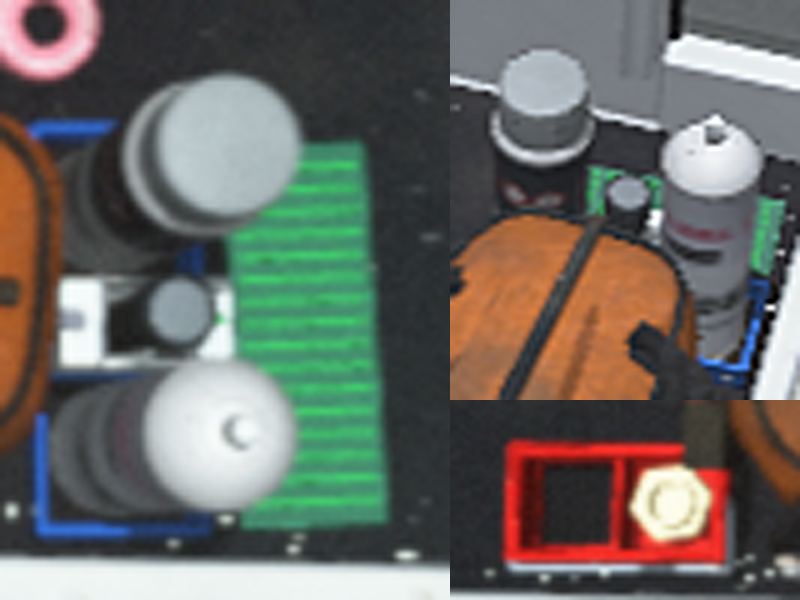

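```bash
cat > h.py <<'E'
import numpy as np,cv2
np.set_printoptions(precision=4,suppress=True)
def ray(d,u,v,z):
    V=d["view"];R=V[:3,:3];c=-R.T@V[:3,3]
    w=R.T@np.array([(u-d["cx"])/d["fx"],(v-d["cy"])/d["fy"],1]);return (c+w*(z-c[2])/w[2])
def proj(d,p):
    q=d["view"][:3,:3]@np.array(p)+d["view"][:3,3];return np.array([d["fx"]*q[0]/q[2]+d["cx"],d["fy"]*q[1]/q[2]+d["cy"]])
def goto(p,zax_yaw=None):
    "offset in cm in tool axes to get TCP to world p; tool-down yaw (deg, of tool x axis in world) -> rotvec"
    from rig import bot
    from scipy.spatial.transform import Rotation as Ro
    s=bot.read_state();R=np.array(s["tcp_rot"]);off=R.T@(np.array(p)-s["position"])*100
    rv=None
    if zax_yaw is not None:
        a=np.radians(zax_yaw);x=np.array([np.cos(a),np.sin(a),0]);z=np.array([0,0,-1.]);y=np.cross(z,x)
        rv=Ro.from_matrix(R.T@np.c_[x,y,z]).as_rotvec(degrees=True)
    return off,rv
E
python3 - <<'E'
from h import *
from rig import viewer
d=viewer.capture("top")
f=lambda u,v:(330+(u+.5)/6-.5,145+(v+.5)/6-.5)
g=lambda u,v:(130+(u-450+.5)/5-.5,195+(v-400+.5)/5-.5)
for n,p,z in[("zinc",(228,152),.236),("white nozz",(238,432),.218),("torch",(180,312),.141),("matR far",(363,143),.004),("matR near",(387,520),.004),("mat L near",(243,527),.004),("rack LN",(36,532),.022),("rack LF",(30,125),.022),("chg nearleft",(58,368),.078),("chg farleft",(58,280),.078),("chg farright",(235,278),.078),("front rail",(300,565),0.0)]:
    print(n,ray(d,*f(*p),z))
for n,p in[("FL",(507,440)),("NL",(507,563)),("NR",(727,563)),("cup FL",(520,460)),("cup NL",(520,548)),("cup NR",(612,548)),("cupFR",(612,460)),("union",(669,504))]: print(n,ray(d,*g(*p),.048))
V=d["view"];print("cam",-V[:3,:3].T@V[:3,3])
hsv=cv2.cvtColor(d["frame"],cv2.COLOR_RGB2HSV)
m=cv2.inRange(hsv,(55,100,50),(85,255,255));m[:,:330]=0
ct=max(cv2.findContours(m,0,2)[0],key=cv2.contourArea);print(cv2.boundingRect(ct),cv2.minAreaRect(ct))
m=cv2.inRange(hsv,(0,200,100),(5,255,255))
ct=max(cv2.findContours(m,0,2)[0],key=cv2.contourArea);print(cv2.boundingRect(ct),cv2.minAreaRect(ct))
d2=viewer.capture("scene");h=lambda u,v:(240+(u-450+.5)/5-.5,85+(v+.5)/5-.5)
for n,p,z in[("zinc",(543,85),.236),("nozz",(714,128),.218),("torch",(629,195),.141),("rack near right",(740,372),.022)]:print("scene",n,ray(d2,*h(*p),z))
E
```

```text
zinc [ 0.5227 -0.2784  0.236 ]
white nozz [ 0.4109 -0.2873  0.218 ]
torch [ 0.4652 -0.2837  0.141 ]
matR far [ 0.5621 -0.4101  0.004 ]
matR near [ 0.3763 -0.4207  0.004 ]
mat L near [ 0.3714 -0.3501  0.004 ]
rack LN [ 0.3669 -0.2451  0.022 ]
rack LF [ 0.5644 -0.241   0.022 ]
chg nearleft [ 0.443  -0.2435  0.078 ]
chg farleft [ 0.4837 -0.2433  0.078 ]
chg farright [ 0.4866 -0.3255  0.078 ]
front rail [ 0.3534 -0.3792  0.    ]
FL [0.4413 0.3116 0.048 ]
NL [0.3722 0.3085 0.048 ]
NR [0.3749 0.1851 0.048 ]
cup FL [0.4302 0.3038 0.048 ]
cup NL [0.3807 0.3016 0.048 ]
cup NR [0.3819 0.25   0.048 ]
cupFR [0.4314 0.252  0.048 ]
union [0.4073 0.2189 0.048 ]
cam [0.3783 0.0012 1.2413]
(367, 169, 28, 64) ((380.3169860839844, 200.79891967773438), (63.63645553588867, 24.567026138305664), 86.34777069091797)
(141, 203, 45, 24) ((163.0, 214.5), (23.0, 44.0), 90.0)
scene zinc [ 0.5246 -0.2762  0.236 ]
scene nozz [ 0.4135 -0.2885  0.218 ]
scene torch [ 0.4648 -0.2823  0.141 ]
scene rack near right [ 0.3684 -0.2469  0.022 ]
```

The crop shows white can nozzle, torch top and zinc cap centres; both views agree within about 3 mm. Next I check the height of the bag and shelf edge.

```bash
python3 - <<'E'
from h import *
from rig import viewer
a=viewer.capture("top");b=viewer.capture("scene")
def tri(p,q):
    P=[np.c_[np.diag([d["fx"],d["fy"],1])@0+np.array([[d["fx"],0,d["cx"]],[0,d["fy"],d["cy"]],[0,0,1]])@d["view"][:3]] for d in(a,b)]
    X=cv2.triangulatePoints(P[0],P[1],np.float64(p),np.float64(q))[:,0];return X[:3]/X[3]
print("bag strap end",tri((331.3,194),(269.6,128)))
print("bag strap left end",tri((195,182),(232,218)))
def pl(d,p,q):
    V=d["view"];R=V[:3,:3];c=-R.T@V[:3,3]
    w=[R.T@np.array([(u-d["cx"])/d["fx"],(v-d["cy"])/d["fy"],1]) for u,v in(p,q)];n=np.cross(*w);n/=np.linalg.norm(n);return n,n@c
# shelf lower/front edge
def line(A,B):
    (n1,k1),(n2,k2)=A,B
    for y in(-.4,-.1,.2,.4):
        M=np.array([n1[[0,2]],n2[[0,2]]]);print("  y",y,"x,z",np.linalg.solve(M,[k1-n1[1]*y,k2-n2[1]*y]))
print("shelf edge");line(pl(a,(5,79),(405,83)),pl(b,(218,0),(20,325)))
print("front rail top outer");line(pl(a,(50,262),(400,270)),pl(b,(338,117),(245,384)))
print("front rail inner");line(pl(a,(50,231),(400,244)),pl(b,(316,115),(248,328)))
E
```

```text
Traceback (most recent call last):
ValueError: matmul: Input operand 1 does not have enough dimensions (has 0, gufunc core with signature (n?,k),(k,m?)->(n?,m?) requires 1)
```

Request:
arm_command --targets '[{"offset": [0, 0, -5], "rot": [0, 0, 0], "gripper": 0}, {"offset": [0, 0, -10], "rot": [0, 0, 0], "gripper": 0}, {"offset": [0, 0, -13], "rot": [0, 0, 0], "gripper": 0}, {"offset": [0, 0, -13], "rot": [0, 0, 0], "gripper": 0}]'

```text
time_s: 0.7
position: [0.2326, 0.5822, 0.4285]
tcp_rot: [[0.371, 0.929, 0.006], [0.929, -0.371, 0.011], [0.012, 0.002, -1.0]]
force: [-0.3, 0.7, -0.4]
opening: 1.0
```

```bash
cat >> h.py <<'E'
def tri(a,b,p,q):
    P=[np.array([[d["fx"],0,d["cx"]],[0,d["fy"],d["cy"]],[0,0,1]])@d["view"][:3] for d in(a,b)]
    X=cv2.triangulatePoints(P[0],P[1],np.float64(p),np.float64(q))[:,0];return X[:3]/X[3]
E
python3 - <<'E'
from h import *
from rig import viewer
a=viewer.capture("top");b=viewer.capture("scene")
print("bag strap end",tri(a,b,(331.3,194),(269.6,128)))
print("bag strap left end",tri(a,b,(195,182),(232,218)))
def pl(d,p,q):
    V=d["view"];R=V[:3,:3];c=-R.T@V[:3,3]
    w=[R.T@np.array([(u-d["cx"])/d["fx"],(v-d["cy"])/d["fy"],1]) for u,v in(p,q)];n=np.cross(*w);n/=np.linalg.norm(n);return n,n@c
def line(A,B):
    (n1,k1),(n2,k2)=A,B
    for y in(-.4,-.1,.2,.4):
        M=np.array([n1[[0,2]],n2[[0,2]]]);print("  y",y,"x,z",np.linalg.solve(M,[k1-n1[1]*y,k2-n2[1]*y]))
print("shelf edge");line(pl(a,(5,79),(405,83)),pl(b,(218,0),(20,325)))
print("front rail inner");line(pl(a,(50,231),(400,244)),pl(b,(316,115),(248,328)))
E
```

```text
bag strap end [ 0.4634 -0.1937  0.2223]
bag strap left end [0.482  0.1381 0.2171]
shelf edge
  y -0.4 x,z [0.6026 0.6267]
  y -0.1 x,z [0.5699 0.7051]
  y 0.2 x,z [0.5373 0.7835]
  y 0.4 x,z [0.5155 0.8357]
front rail inner
  y -0.4 x,z [0.343  0.1173]
  y -0.1 x,z [0.3478 0.1229]
  y 0.2 x,z [0.3525 0.1286]
  y 0.4 x,z [0.3557 0.1323]
```

Request:
arm_command --targets '[{"offset": [-30, 24, 0], "rot": [0, 0, 66], "gripper": 0}, {"offset": [-30, 24, 0], "rot": [0, 0, 66], "gripper": 0}, {"offset": [-30, 24, 0], "rot": [0, 0, 66], "gripper": 0}, {"offset": [-30, 24, 0], "rot": [0, 0, 66], "gripper": 0}, {"offset": [-30, 24, 0], "rot": [0, 0, 66], "gripper": 0}, {"offset": [-30, 24, 0], "rot": [0, 0, 66], "gripper": 0}, {"offset": [-30, 24, 0], "rot": [0, 0, 66], "gripper": 0}, {"offset": [-30, 24, 0], "rot": [0, 0, 66], "gripper": 0}]'

```text
time_s: 1.6
position: [0.3426, 0.2101, 0.4204]
tcp_rot: [[0.999, 0.033, -0.004], [0.033, -0.999, -0.002], [-0.004, 0.002, -1.0]]
force: [1.0, 0.7, 0.6]
opening: 0.997
```

```bash
python3 - <<'E'
from h import *
from rig import viewer
for n in("scene","top"):
    d=viewer.capture(n); cv2.imwrite(f"pics/{n}1.png",cv2.cvtColor(d["frame"],cv2.COLOR_RGB2BGR))
i=np.hstack([cv2.imread("pics/scene1.png")[:, 56:456],cv2.imread("pics/top1.png")[:,56:456]]);cv2.imwrite("pics/both1.png",i)
print(goto((.5,-.2,.41),2))
E
```

```text
(array([14.3506, 41.4205,  1.0971]), array([ 0.14  ,  0.2145, -0.1842]))
```

View pics/both1.png

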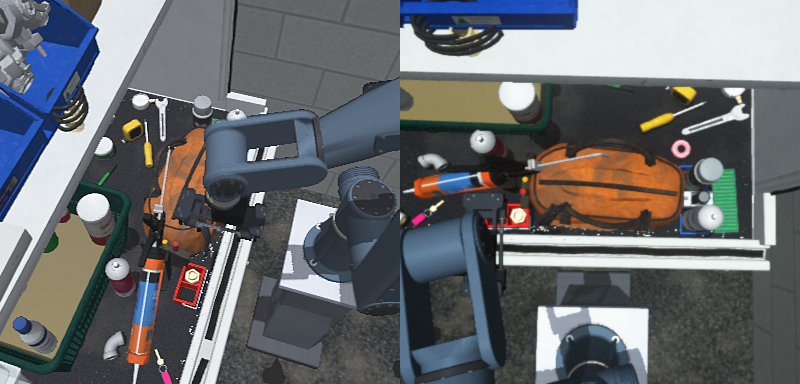

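```bash
python3 - <<'E'
import cv2,numpy as np
t=cv2.imread("pics/top1.png")[170:290,60:200];s=cv2.imread("pics/scene1.png")[150:270,190:330]
r=lambda im:cv2.resize(im,None,fx=2.8,fy=2.8,interpolation=cv2.INTER_CUBIC)
o=np.clip(np.hstack([r(t),r(s)]).astype(float)*1.8,0,255);cv2.imwrite("pics/grip.png",o)
E
```

```text
[ WARN:0@0.059] global loadsave.cpp:1063 imwrite_ Unsupported depth image for selected encoder is fallbacked to CV_8U.
```

View pics/grip.png

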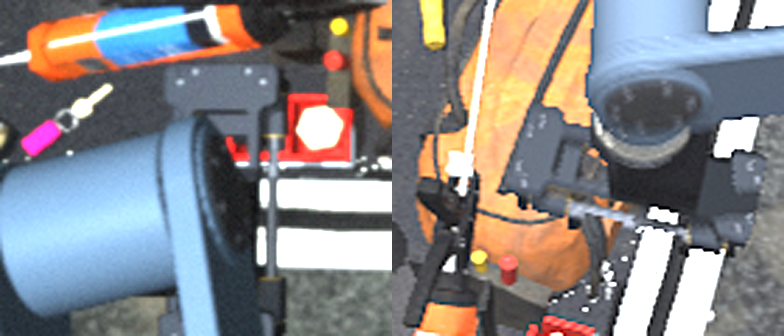

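The crop shows the gripper body's long side (with guide rods) running along the jaw axis. So jaws along world x keep it clear of the bag.

Request:
arm_command --targets '[{"offset": [16.5, 49.3, 1], "rot": [0, 0, 0], "gripper": 0}, {"offset": [16.5, 49.3, 1], "rot": [0, 0, 0], "gripper": 0}, {"offset": [16.5, 49.3, 1], "rot": [0, 0, 0], "gripper": 0}, {"offset": [16.5, 49.3, 1], "rot": [0, 0, 0], "gripper": 0}, {"offset": [16.5, 49.3, 1], "rot": [0, 0, 0], "gripper": 0}, {"offset": [16.5, 49.3, 1], "rot": [0, 0, 0], "gripper": 0}, {"offset": [16.5, 49.3, 1], "rot": [0, 0, 0], "gripper": 0}, {"offset": [16.5, 49.3, 1], "rot": [0, 0, 0], "gripper": 0}]'

```text
time_s: 2.5
position: [0.4853, -0.1619, 0.4127]
tcp_rot: [[0.999, 0.041, -0.003], [0.041, -0.999, 0.003], [-0.003, -0.003, -1.0]]
force: [1.5, 0.8, 0.0]
opening: 1.001
```

Request:
arm_command --targets '[{"offset": [4, 11, 0], "rot": [0, 0, 0], "gripper": 0}, {"offset": [4, 11, 0], "rot": [0, 0, 0], "gripper": 0}, {"offset": [4, 11, 0], "rot": [0, 0, 0], "gripper": 0}, {"offset": [4, 11, 0], "rot": [0, 0, 0], "gripper": 0}, {"offset": [4, 11, 0], "rot": [0, 0, 0], "gripper": 0}]'

```text
time_s: 3.0
position: [0.529, -0.2681, 0.4126]
tcp_rot: [[0.999, 0.04, -0.003], [0.04, -0.999, 0.004], [-0.003, -0.004, -1.0]]
force: [-0.7, 1.2, 0.1]
opening: 0.997
```

```bash
python3 - <<'E'
from h import *
from rig import viewer,bot
print(bot.read_state()["position"],goto((.5237,-.277,.38),2))
E
```

```text
[ 0.529  -0.2681  0.4126] (array([-0.5587,  0.8834,  3.2611]), array([-0.2083,  0.1747,  0.2962]))
```

Request:
arm_command --targets '[{"offset": [-0.6, 0.9, 3], "rot": [0, 0, 0], "gripper": 0}, {"offset": [-0.6, 0.9, 6], "rot": [0, 0, 0], "gripper": 0}, {"offset": [-0.6, 0.9, 9], "rot": [0, 0, 0], "gripper": 0}, {"offset": [-0.6, 0.9, 11], "rot": [0, 0, 0], "gripper": 0}, {"offset": [-0.6, 0.9, 13], "rot": [0, 0, 0], "gripper": 0}, {"offset": [-0.6, 0.9, 15], "rot": [0, 0, 0], "gripper": 0}, {"offset": [-0.6, 0.9, 17], "rot": [0, 0, 0], "gripper": 0}, {"offset": [-0.6, 0.9, 17], "rot": [0, 0, 0], "gripper": 0}]'

```text
time_s: 3.8
position: [0.5219, -0.2751, 0.242]
tcp_rot: [[0.999, 0.041, -0.006], [0.041, -0.999, 0.005], [-0.006, -0.005, -1.0]]
force: [-0.3, 0.7, 0.4]
opening: 1.001
```

Request:
arm_command --targets '[{"offset": [0, 0, 0], "rot": [0, 0, 0], "gripper": 0}]'

```text
time_s: 3.9
position: [0.5235, -0.277, 0.2448]
tcp_rot: [[0.999, 0.041, -0.001], [0.041, -0.999, 0.001], [-0.001, -0.001, -1.0]]
force: [0.2, -0.2, -0.0]
opening: 1.001
```

Request:
arm_command --targets '[{"offset": [0, 0, 0.4], "rot": [0, 0, 0], "gripper": 0}, {"offset": [0, 0, 0.4], "rot": [0, 0, 0], "gripper": 1}, {"offset": [0, 0, 0.4], "rot": [0, 0, 0], "gripper": 1}, {"offset": [0, 0, 0.4], "rot": [0, 0, 0], "gripper": 1}, {"offset": [0, 0, 0.4], "rot": [0, 0, 0], "gripper": 1}, {"offset": [0, 0, 0.4], "rot": [0, 0, 0], "gripper": 1}, {"offset": [0, 0, 0.4], "rot": [0, 0, 0], "gripper": 1}]'

```text
time_s: 4.6
position: [0.5239, -0.2789, 0.241]
tcp_rot: [[0.999, 0.039, 0.001], [0.039, -0.999, -0.001], [0.001, 0.001, -1.0]]
force: [-0.1, 0.0, 2.0]
opening: 0.752
```

Request:
arm_command --targets '[{"offset": [0, 0, -1], "rot": [0, 0, 0], "gripper": 1}, {"offset": [0, 0, -2], "rot": [0, 0, 0], "gripper": 1}, {"offset": [0, 0, -4], "rot": [0, 0, 0], "gripper": 1}, {"offset": [0, 0, -6], "rot": [0, 0, 0], "gripper": 1}, {"offset": [0, 0, -6], "rot": [0, 0, 0], "gripper": 1}, {"offset": [0, 0, -6], "rot": [0, 0, 0], "gripper": 1}]'

```text
time_s: 5.2
position: [0.5234, -0.2786, 0.3007]
tcp_rot: [[0.999, 0.039, 0.0], [0.039, -0.999, -0.0], [0.0, 0.0, -1.0]]
force: [-0.5, -0.8, -4.0]
opening: 0.753
```

Request:
arm_command --targets '[{"offset": [0.3, 3, 0], "rot": [0, 0, 0], "gripper": 1}, {"offset": [0.6, 6, 0], "rot": [0, 0, 0], "gripper": 1}, {"offset": [1, 9, 0], "rot": [0, 0, 0], "gripper": 1}, {"offset": [1, 9.7, 0], "rot": [0, 0, 0], "gripper": 1}, {"offset": [1, 9.7, 0], "rot": [0, 0, 0], "gripper": 1}, {"offset": [1, 9.7, 2], "rot": [0, 0, 0], "gripper": 1}, {"offset": [1, 9.7, 4], "rot": [0, 0, 0], "gripper": 1}, {"offset": [1, 9.7, 4], "rot": [0, 0, 0], "gripper": 1}]'

```text
time_s: 6.0
position: [0.5354, -0.372, 0.2566]
tcp_rot: [[0.999, 0.04, -0.007], [0.04, -0.999, 0.008], [-0.007, -0.008, -1.0]]
force: [-0.2, 0.5, -4.0]
opening: 0.751
```

```bash
python3 - <<'E'
from h import *
from rig import viewer,bot
for n in("scene","top"):
    d=viewer.capture(n); cv2.imwrite(f"pics/{n}2.png",cv2.cvtColor(d["frame"],cv2.COLOR_RGB2BGR))
    print(n,proj(d,(.537,-.375,.004)),proj(d,(.412,-.288,.2)))
r=lambda im:cv2.resize(im,None,fx=4,fy=4,interpolation=cv2.INTER_CUBIC)
cv2.imwrite("pics/c2.png",np.hstack([r(cv2.imread("pics/scene2.png")[70:200,240:340]),r(cv2.imread("pics/top2.png")[130:260,320:420])]))
print(bot.read_state()["position"])
E
```

```text
scene [261.7444 124.5672] [292.3686 114.1616]
top [378.3644 176.5172] [367.4691 216.3194]
[ 0.5371 -0.3739  0.2599]
```

View pics/c2.png

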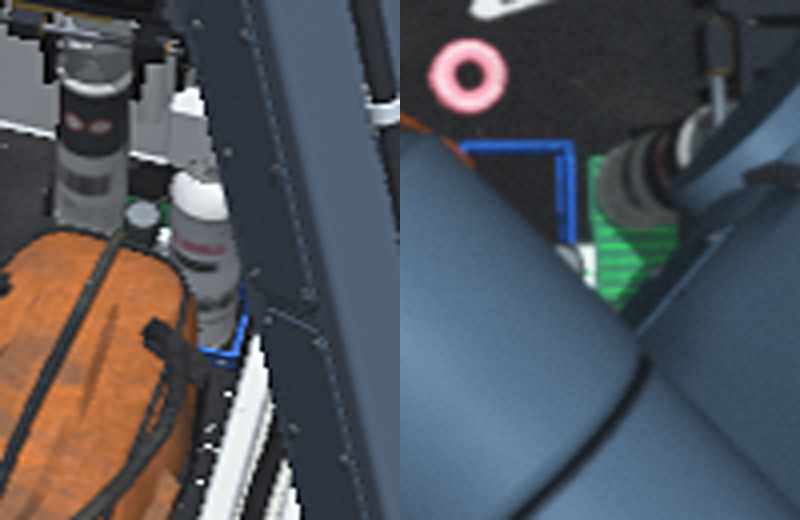

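Zinc can is held upright above the far half of the mat (its foot at ≈(635,205) in the crop), free of the rack wall. I'll lower and release it.

Request:
arm_command --targets '[{"offset": [0, 0, 0.8], "rot": [0, 0, 0], "gripper": 1}, {"offset": [0, 0, 1.4], "rot": [0, 0, 0], "gripper": 1}, {"offset": [0, 0, 1.8], "rot": [0, 0, 0], "gripper": 1}, {"offset": [0, 0, 1.8], "rot": [0, 0, 0], "gripper": 1}, {"offset": [0, 0, 1.8], "rot": [0, 0, 0], "gripper": 1}]'

```text
time_s: 6.6
position: [0.5374, -0.3753, 0.2426]
tcp_rot: [[0.999, 0.039, 0.0], [0.039, -0.999, 0.0], [0.0, -0.0, -1.0]]
force: [-0.1, 0.5, -2.8]
opening: 0.749
```

Request:
arm_command --targets '[{"offset": [0, 0, 0], "rot": [0, 0, 0], "gripper": 0}, {"offset": [0, 0, 0], "rot": [0, 0, 0], "gripper": 0}, {"offset": [0, 0, 0], "rot": [0, 0, 0], "gripper": 0}, {"offset": [0, 0, 0], "rot": [0, 0, 0], "gripper": 0}, {"offset": [0, 0, 0], "rot": [0, 0, 0], "gripper": 0}, {"offset": [0, 0, 0], "rot": [0, 0, 0], "gripper": 0}]'

```text
time_s: 7.2
position: [0.5375, -0.3753, 0.2427]
tcp_rot: [[0.999, 0.039, 0.0], [0.039, -0.999, -0.0], [0.0, 0.0, -1.0]]
force: [-0.3, 0.8, -0.1]
opening: 0.992
```

Request:
arm_command --targets '[{"offset": [0, 0, -3], "rot": [0, 0, 0], "gripper": 0}, {"offset": [0, 0, -7], "rot": [0, 0, 0], "gripper": 0}, {"offset": [0, 0, -11], "rot": [0, 0, 0], "gripper": 0}, {"offset": [0, 0, -13], "rot": [0, 0, 0], "gripper": 0}, {"offset": [-4, -3, -13], "rot": [0, 0, 0], "gripper": 0}, {"offset": [-8, -6, -13], "rot": [0, 0, 0], "gripper": 0}, {"offset": [-12.2, -9.2, -13], "rot": [0, 0, 0], "gripper": 0}, {"offset": [-12.2, -9.2, -13], "rot": [0, 0, 0], "gripper": 0}]'

```text
time_s: 8.0
position: [0.406, -0.2819, 0.3709]
tcp_rot: [[0.999, 0.039, -0.008], [0.039, -0.999, 0.008], [-0.008, -0.009, -1.0]]
force: [0.5, -0.1, -0.2]
opening: 1.001
```

Request:
arm_command --targets '[{"offset": [0, 0, 3], "rot": [0, 0, 0], "gripper": 0}, {"offset": [0, 0, 6], "rot": [0, 0, 0], "gripper": 0}, {"offset": [0, 0, 8], "rot": [0, 0, 0], "gripper": 0}, {"offset": [0, 0, 10], "rot": [0, 0, 0], "gripper": 0}, {"offset": [0, 0, 12], "rot": [0, 0, 0], "gripper": 0}, {"offset": [0, 0, 12], "rot": [0, 0, 0], "gripper": 0}, {"offset": [0, 0, 12], "rot": [0, 0, 0], "gripper": 0}]'

```text
time_s: 8.7
position: [0.4122, -0.2884, 0.2527]
tcp_rot: [[0.999, 0.039, 0.0], [0.039, -0.999, 0.0], [0.0, -0.0, -1.0]]
force: [0.1, 0.6, 0.4]
opening: 1.001
```

Request:
arm_command --targets '[{"offset": [0, 0, 1.5], "rot": [0, 0, 0], "gripper": 0}, {"offset": [0, 0, 2.5], "rot": [0, 0, 0], "gripper": 0}, {"offset": [0, 0, 2.9], "rot": [0, 0, 0], "gripper": 0}, {"offset": [0, 0, 2.9], "rot": [0, 0, 0], "gripper": 1}, {"offset": [0, 0, 2.9], "rot": [0, 0, 0], "gripper": 1}, {"offset": [0, 0, 2.9], "rot": [0, 0, 0], "gripper": 1}, {"offset": [0, 0, 2.9], "rot": [0, 0, 0], "gripper": 1}, {"offset": [0, 0, 2.9], "rot": [0, 0, 0], "gripper": 1}]'

```text
time_s: 9.5
position: [0.4121, -0.2883, 0.224]
tcp_rot: [[0.999, 0.039, 0.001], [0.039, -0.999, -0.001], [0.001, 0.001, -1.0]]
force: [-0.0, -0.3, 2.2]
opening: 0.719
```

Request:
arm_command --targets '[{"offset": [0, 0, 0], "rot": [0, 0, 0], "gripper": 1}, {"offset": [0, 0, -1], "rot": [0, 0, 0], "gripper": 1}, {"offset": [0, 0, -2], "rot": [0, 0, 0], "gripper": 1}, {"offset": [0, 0, -4], "rot": [0, 0, 0], "gripper": 1}, {"offset": [0, 0, -5.5], "rot": [0, 0, 0], "gripper": 1}, {"offset": [0, 0, -5.5], "rot": [0, 0, 0], "gripper": 1}, {"offset": [0, 0, -5.5], "rot": [0, 0, 0], "gripper": 1}]'

```text
time_s: 10.2
position: [0.4118, -0.2879, 0.2788]
tcp_rot: [[0.999, 0.039, 0.0], [0.039, -0.999, -0.0], [0.0, 0.0, -1.0]]
force: [-0.1, 0.2, -4.0]
opening: 0.717
```

Request:
arm_command --targets '[{"offset": [-0.6, 3, 0], "rot": [0, 0, 0], "gripper": 1}, {"offset": [-1.2, 6, 0], "rot": [0, 0, 0], "gripper": 1}, {"offset": [-1.8, 9, 0], "rot": [0, 0, 0], "gripper": 1}, {"offset": [-1.8, 9.6, 0], "rot": [0, 0, 0], "gripper": 1}, {"offset": [-1.8, 9.6, 0], "rot": [0, 0, 0], "gripper": 1}, {"offset": [-1.8, 9.6, 2], "rot": [0, 0, 0], "gripper": 1}, {"offset": [-1.8, 9.6, 3.5], "rot": [0, 0, 0], "gripper": 1}, {"offset": [-1.8, 9.6, 3.5], "rot": [0, 0, 0], "gripper": 1}]'

```text
time_s: 11.0
position: [0.3966, -0.3816, 0.241]
tcp_rot: [[0.999, 0.04, -0.004], [0.04, -0.999, 0.007], [-0.004, -0.007, -1.0]]
force: [-0.5, -0.1, -2.4]
opening: 0.715
```

Request:
arm_command --targets '[{"offset": [0, 0, 0.8], "rot": [0, 0, 0], "gripper": 1}, {"offset": [0, 0, 1.4], "rot": [0, 0, 0], "gripper": 1}, {"offset": [0, 0, 1.8], "rot": [0, 0, 0], "gripper": 1}, {"offset": [0, 0, 1.8], "rot": [0, 0, 0], "gripper": 1}, {"offset": [0, 0, 1.8], "rot": [0, 0, 0], "gripper": 1}]'

```text
time_s: 11.5
position: [0.3978, -0.3848, 0.2257]
tcp_rot: [[0.999, 0.039, 0.0], [0.039, -0.999, -0.0], [0.0, 0.0, -1.0]]
force: [0.5, 0.1, -3.4]
opening: 0.714
```

Request:
arm_command --targets '[{"offset": [0, 0, 0.15], "rot": [0, 0, 0], "gripper": 1}, {"offset": [0, 0, 0.15], "rot": [0, 0, 0], "gripper": 1}, {"offset": [0, 0, 0.15], "rot": [0, 0, 0], "gripper": 0}, {"offset": [0, 0, 0.15], "rot": [0, 0, 0], "gripper": 0}, {"offset": [0, 0, 0.15], "rot": [0, 0, 0], "gripper": 0}, {"offset": [0, 0, 0.15], "rot": [0, 0, 0], "gripper": 0}, {"offset": [0, 0, 0.15], "rot": [0, 0, 0], "gripper": 0}]'

```text
time_s: 12.2
position: [0.3977, -0.3848, 0.2242]
tcp_rot: [[0.999, 0.039, 0.0], [0.039, -0.999, -0.0], [0.0, 0.0, -1.0]]
force: [-0.7, -0.3, 1.4]
opening: 0.987
```

Request:
arm_command --targets '[{"offset": [0, 0, -3], "rot": [0, 0, 0], "gripper": 0}, {"offset": [0, 0, -7], "rot": [0, 0, 0], "gripper": 0}, {"offset": [0, 0, -11], "rot": [0, 0, 0], "gripper": 0}, {"offset": [0, 0, -15], "rot": [0, 0, 0], "gripper": 0}, {"offset": [6, -10, -15], "rot": [0, 0, 0], "gripper": 0}, {"offset": [6, -20, -15], "rot": [0, 0, 0], "gripper": 0}, {"offset": [6, -20, -15], "rot": [0, 0, 0], "gripper": 0}, {"offset": [6, -20, -15], "rot": [0, 0, 0], "gripper": 0}]'

```text
time_s: 13.0
position: [0.4479, -0.1915, 0.3742]
tcp_rot: [[0.999, 0.038, 0.0], [0.038, -0.999, -0.0], [0.0, 0.0, -1.0]]
force: [1.2, 0.3, 0.4]
opening: 1.001
```

```bash
python3 - <<'E'
from h import *
from rig import viewer,bot
for n in("scene","top"):
    d=viewer.capture(n); cv2.imwrite(f"pics/{n}3.png",cv2.cvtColor(d["frame"],cv2.COLOR_RGB2BGR))
r=lambda im:cv2.resize(im,None,fx=4,fy=4,interpolation=cv2.INTER_CUBIC)
cv2.imwrite("pics/c3.png",np.hstack([r(cv2.imread("pics/scene3.png")[70:200,240:340]),r(cv2.imread("pics/top3.png")[130:260,320:420])]))
print(bot.read_state()["position"])
E
```

```text
[ 0.4475 -0.1873  0.3741]
```

View pics/c3.png

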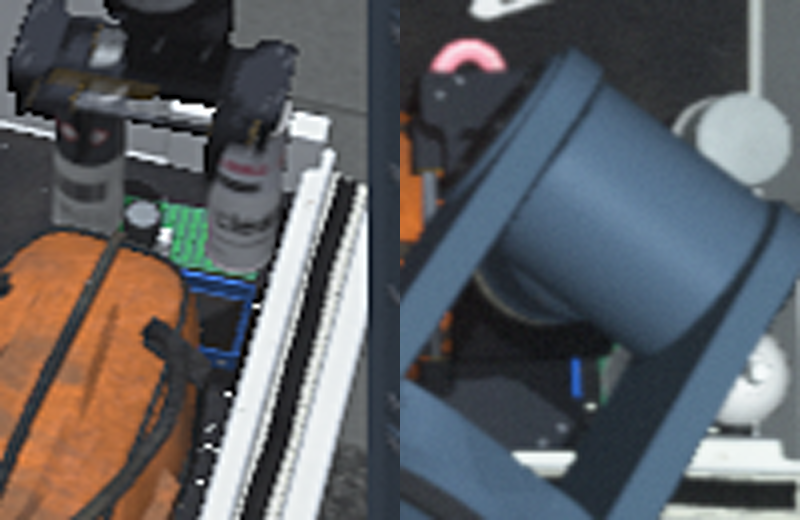

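Both cans stand upright on the mat and the torch is still in its well. Now the torch.

Request:
arm_command --targets '[{"offset": [0.7, 4, 0], "rot": [0, 0, 0], "gripper": 0}, {"offset": [1.4, 8, 0], "rot": [0, 0, 0], "gripper": 0}, {"offset": [1.4, 9.6, 0], "rot": [0, 0, 0], "gripper": 0}, {"offset": [1.4, 9.6, 4], "rot": [0, 0, 0], "gripper": 0}, {"offset": [1.4, 9.6, 8], "rot": [0, 0, 0], "gripper": 0}, {"offset": [1.4, 9.6, 12], "rot": [0, 0, 0], "gripper": 0}, {"offset": [1.4, 9.6, 14], "rot": [0, 0, 0], "gripper": 0}, {"offset": [1.4, 9.6, 14], "rot": [0, 0, 0], "gripper": 0}]'

```text
time_s: 13.9
position: [0.4637, -0.2876, 0.2308]
tcp_rot: [[0.999, 0.038, -0.006], [0.038, -0.999, 0.006], [-0.006, -0.006, -1.0]]
force: [-0.3, -0.0, 0.6]
opening: 1.002
```

Request:
arm_command --targets '[{"offset": [0, 0, 0], "rot": [0, 0, 0], "gripper": 0}]'

```text
time_s: 14.0
position: [0.4656, -0.2891, 0.2343]
tcp_rot: [[0.999, 0.038, -0.0], [0.038, -0.999, 0.0], [-0.0, -0.0, -1.0]]
force: [0.7, -0.6, 0.5]
opening: 1.001
```

```bash
python3 - <<'E'
from h import *
print(goto((.465,-.283,.166),2))
from rig import viewer
d=viewer.capture("top")
print(ray(d,406,164.4,.236),ray(d,408.9,222.3,.218))
E
```

```text
(array([-0.0394, -0.6145,  6.8267]), array([-0.0061,  0.0075,  0.205 ]))
[ 0.5383 -0.3717  0.236 ] [ 0.3991 -0.3841  0.218 ]
```

Request:
arm_command --targets '[{"offset": [0, -0.5, 3], "rot": [0, 0, 0], "gripper": 0}, {"offset": [0, -0.5, 5.5], "rot": [0, 0, 0], "gripper": 0}, {"offset": [0, -0.5, 6.8], "rot": [0, 0, 0], "gripper": 0}, {"offset": [0, -0.5, 6.8], "rot": [0, 0, 0], "gripper": 0}, {"offset": [0, -0.5, 6.8], "rot": [0, 0, 0], "gripper": 0}]'

```text
time_s: 14.55
position: [0.4662, -0.2843, 0.1672]
tcp_rot: [[0.999, 0.039, 0.002], [0.039, -0.999, -0.002], [0.002, 0.002, -1.0]]
force: [0.5, 0.3, 0.3]
opening: 0.998
```

Request:
arm_command --targets '[{"offset": [0, 0, 0], "rot": [0, 0, 0], "gripper": 1}, {"offset": [0, 0, 0], "rot": [0, 0, 0], "gripper": 1}, {"offset": [0, 0, 0], "rot": [0, 0, 0], "gripper": 1}, {"offset": [0, 0, 0], "rot": [0, 0, 0], "gripper": 1}, {"offset": [0, 0, 0], "rot": [0, 0, 0], "gripper": 1}, {"offset": [0, 0, 0], "rot": [0, 0, 0], "gripper": 1}, {"offset": [0, 0, 0], "rot": [0, 0, 0], "gripper": 1}, {"offset": [0, 0, 0], "rot": [0, 0, 0], "gripper": 1}]'

```text
time_s: 15.35
position: [0.4655, -0.2836, 0.166]
tcp_rot: [[0.999, 0.039, -0.0], [0.039, -0.999, 0.0], [-0.0, -0.0, -1.0]]
force: [-1.2, -1.1, -1.5]
opening: 0.385
```

Request:
arm_command --targets '[{"offset": [0, 0, -1], "rot": [0, 0, 0], "gripper": 1}, {"offset": [0, 0, -3], "rot": [0, 0, 0], "gripper": 1}, {"offset": [0, 0, -6], "rot": [0, 0, 0], "gripper": 1}, {"offset": [0, 0, -9], "rot": [0, 0, 0], "gripper": 1}, {"offset": [0, 0, -13], "rot": [0, 0, 0], "gripper": 1}, {"offset": [0, 0, -18], "rot": [0, 0, 0], "gripper": 1}, {"offset": [0, 0, -23], "rot": [0, 0, 0], "gripper": 1}, {"offset": [0, 0, -27], "rot": [0, 0, 0], "gripper": 1}]'

```text
time_s: 16.15
position: [0.4651, -0.2832, 0.4397]
tcp_rot: [[0.999, 0.039, 0.002], [0.039, -0.999, -0.002], [0.002, 0.002, -1.0]]
force: [1.2, -0.5, -1.9]
opening: 0.388
```

```bash
python3 - <<'E'
from h import *
print(goto((.406,.277,.44),2))
E
```

```text
(array([ -3.7073, -56.2099,  -0.1477]), array([ 0.1132, -0.0934,  0.2461]))
```

```bash
python3 - <<'E'
from h import *
import cv2
t=cv2.imread("pics/top0.png")[135:235,60:270];s=cv2.imread("pics/scene0.png")[130:330,160:280]
o=np.zeros((600,800,3),np.uint8);o[:200*2+0,:420]=cv2.resize(t,(420,200*1)).repeat(2,0)[:400] if 0 else o[:400,:420]
o[:210,:441]=cv2.resize(t,(441,210),interpolation=cv2.INTER_CUBIC);o[:583,445:795]=cv2.resize(s,(350,583),interpolation=cv2.INTER_CUBIC)
cv2.imwrite("pics/gun.png",np.clip(o.astype(float)*1.5,0,255).astype(np.uint8))
E
```

```text
(no output)
```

View pics/gun.png

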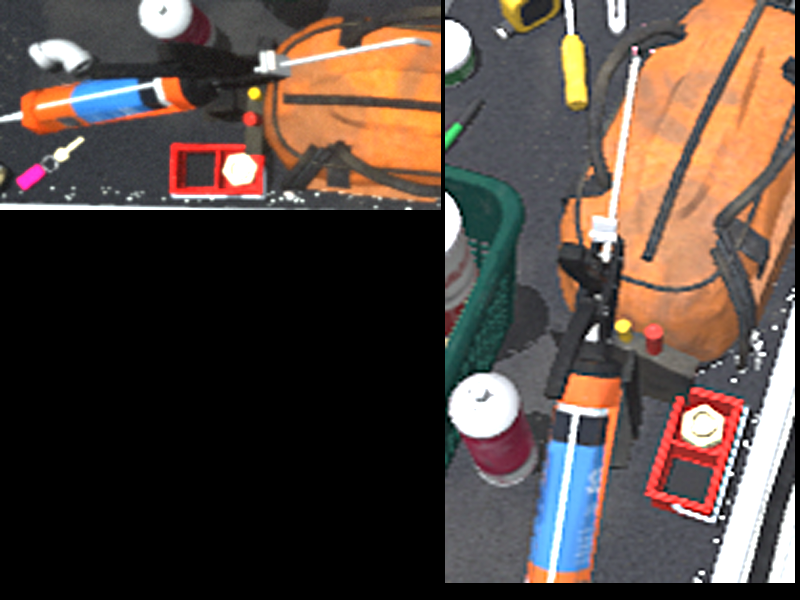

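```bash
python3 - <<'E'
from h import *
from rig import viewer
a=viewer.capture("top");b=viewer.capture("scene")
for n,p,q in[("orange end",(155.2,176.9),(220,259.7)),("clip",(187.1,164.5),(214.5,208.2)),("tip",(263.8,155),(225.1,147.8)),("yel",(181,179.8),(221.4,241.8)),("red",(179,191.7),(231.3,246)),("cupNearR caddy corner",(185.5,227),(248,305))]: print(n,tri(a,b,p,q))
E
```

```text
orange end [0.4906 0.2459 0.1667]
clip [0.5203 0.1508 0.2739]
tip [ 0.5447 -0.0247  0.3044]
yel [0.498  0.1849 0.1462]
red [0.4669 0.189  0.1458]
cupNearR caddy corner [ 0.3919  0.2297 -0.2271]
```

The gun's barrel end lies at about (0.49, 0.25), z about 0.17. I'll turn the jaws along y for the caddy so the body stays clear of it.

Request:
arm_command --targets '[{"offset": [-0.4, -4, 0], "rot": [0, 0, -8], "gripper": 1}, {"offset": [-0.8, -9, 0], "rot": [0, 0, -16], "gripper": 1}, {"offset": [-1.2, -14, 0], "rot": [0, 0, -24], "gripper": 1}, {"offset": [-1.6, -19, 0], "rot": [0, 0, -32], "gripper": 1}, {"offset": [-2, -24, 0], "rot": [0, 0, -40], "gripper": 1}, {"offset": [-2.4, -29, 0], "rot": [0, 0, -48], "gripper": 1}, {"offset": [-2.8, -34, 0], "rot": [0, 0, -56], "gripper": 1}, {"offset": [-3, -38, 0], "rot": [0, 0, -62], "gripper": 1}]'

```text
time_s: 17.05
position: [0.4184, 0.0972, 0.4351]
tcp_rot: [[0.43, 0.903, -0.003], [0.903, -0.43, 0.0], [-0.001, -0.003, -1.0]]
force: [0.8, 0.4, -1.3]
opening: 0.389
```

```bash
python3 - <<'E'
from h import *
print(goto((.406,.277,.40),92))
E
```

```text
(array([15.7016, -8.835 ,  3.5252]), array([ -0.1728,   0.0102, -27.4394]))
```

Request:
arm_command --targets '[{"offset": [4, -2.3, 0], "rot": [0, 0, -7], "gripper": 1}, {"offset": [8, -4.5, 0], "rot": [0, 0, -14], "gripper": 1}, {"offset": [12, -6.8, 0], "rot": [0, 0, -21], "gripper": 1}, {"offset": [15.7, -8.8, 1], "rot": [0, 0, -27.4], "gripper": 1}, {"offset": [15.7, -8.8, 3], "rot": [0, 0, -27.4], "gripper": 1}, {"offset": [15.7, -8.8, 3.5], "rot": [0, 0, -27.4], "gripper": 1}, {"offset": [15.7, -8.8, 3.5], "rot": [0, 0, -27.4], "gripper": 1}]'

```text
time_s: 17.75
position: [0.4084, 0.2739, 0.3995]
tcp_rot: [[-0.028, 1.0, -0.004], [1.0, 0.028, -0.002], [-0.002, -0.004, -1.0]]
force: [0.5, -0.4, -2.3]
opening: 0.388
```

```bash
python3 - <<'E'
from h import *
print(goto((.406,.277,.25),92))
E
```

```text
(array([ 0.3451, -0.1678, 14.9474]), array([-0.2581,  0.1149, -0.3717]))
```

Request:
arm_command --targets '[{"offset": [0.3, -0.2, 4], "rot": [0, 0, 0], "gripper": 1}, {"offset": [0.3, -0.2, 8], "rot": [0, 0, 0], "gripper": 1}, {"offset": [0.3, -0.2, 12], "rot": [0, 0, 0], "gripper": 1}, {"offset": [0.3, -0.2, 14], "rot": [0, 0, 0], "gripper": 1}, {"offset": [0.3, -0.2, 15], "rot": [0, 0, 0], "gripper": 1}, {"offset": [0.3, -0.2, 15], "rot": [0, 0, 0], "gripper": 1}, {"offset": [0.3, -0.2, 15], "rot": [0, 0, 0], "gripper": 1}]'

```text
time_s: 18.45
position: [0.4087, 0.2775, 0.2523]
tcp_rot: [[-0.028, 1.0, 0.002], [1.0, 0.028, 0.001], [0.001, 0.002, -1.0]]
force: [0.4, 0.4, -1.7]
opening: 0.387
```

```bash
python3 - <<'E'
from h import *
from rig import viewer
for n in("scene","top"):
    d=viewer.capture(n); cv2.imwrite(f"pics/{n}4.png",cv2.cvtColor(d["frame"],cv2.COLOR_RGB2BGR))
r=lambda im:cv2.resize(im,(400,520),interpolation=cv2.INTER_CUBIC)
cv2.imwrite("pics/c4.png",np.hstack([r(cv2.imread("pics/scene4.png")[210:340,190:290]),r(cv2.imread("pics/top4.png")[130:260,110:210])]))
print(goto((.406,.277,.163),92))
E
```

```text
(array([-0.0773, -0.2956,  8.9614]), array([ 0.1951, -0.0683, -0.3879]))
```

View pics/c4.png

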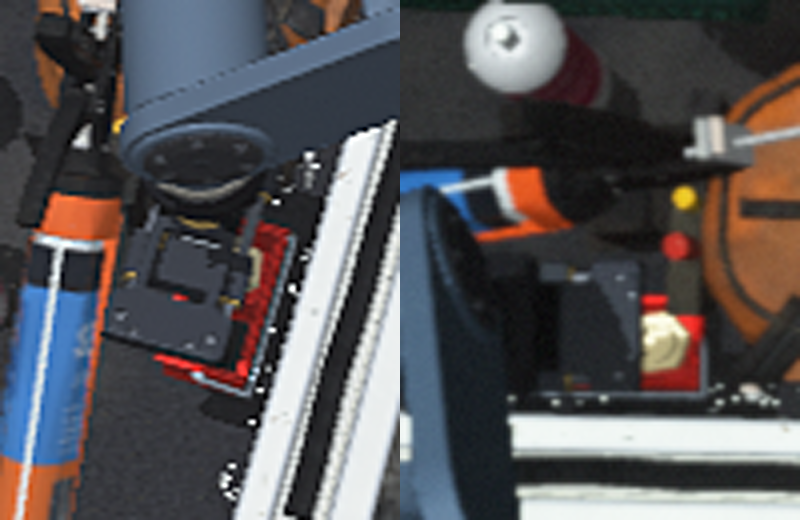

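The body is clear of the gun and the union is untouched; the torch is hidden beneath the gripper. I'll lower it with a force check.

Request:
arm_command --targets '[{"offset": [-0.1, -0.3, 2], "rot": [0, 0, 0], "gripper": 1}, {"offset": [-0.1, -0.3, 4], "rot": [0, 0, 0], "gripper": 1}, {"offset": [-0.1, -0.3, 5.5], "rot": [0, 0, 0], "gripper": 1}, {"offset": [-0.1, -0.3, 7], "rot": [0, 0, 0], "gripper": 1}, {"offset": [-0.1, -0.3, 7], "rot": [0, 0, 0], "gripper": 1}, {"offset": [-0.1, -0.3, 7], "rot": [0, 0, 0], "gripper": 1}]'

```text
time_s: 19.15
position: [0.4052, 0.2767, 0.1819]
tcp_rot: [[-0.029, 1.0, 0.002], [1.0, 0.029, 0.001], [0.0, 0.002, -1.0]]
force: [0.2, 0.2, -1.9]
opening: 0.39
```

Request:
arm_command --targets '[{"offset": [0, 0, 1], "rot": [0, 0, 0], "gripper": 1}, {"offset": [0, 0, 1.6], "rot": [0, 0, 0], "gripper": 1}, {"offset": [0, 0, 1.9], "rot": [0, 0, 0], "gripper": 1}, {"offset": [0, 0, 1.9], "rot": [0, 0, 0], "gripper": 1}, {"offset": [0, 0, 1.9], "rot": [0, 0, 0], "gripper": 1}]'

```text
time_s: 19.65
position: [0.4046, 0.2765, 0.162]
tcp_rot: [[-0.029, 1.0, -0.0], [1.0, 0.029, -0.0], [-0.0, -0.0, -1.0]]
force: [-0.4, 0.2, -1.5]
opening: 0.385
```

Request:
arm_command --targets '[{"offset": [0, 0, 0.1], "rot": [0, 0, 0], "gripper": 1}, {"offset": [0, 0, 0.1], "rot": [0, 0, 0], "gripper": 1}, {"offset": [0, 0, 0.1], "rot": [0, 0, 0], "gripper": 0}, {"offset": [0, 0, 0.1], "rot": [0, 0, 0], "gripper": 0}, {"offset": [0, 0, 0.1], "rot": [0, 0, 0], "gripper": 0}, {"offset": [0, 0, 0.1], "rot": [0, 0, 0], "gripper": 0}, {"offset": [0, 0, 0.1], "rot": [0, 0, 0], "gripper": 0}, {"offset": [0, 0, 0.1], "rot": [0, 0, 0], "gripper": 0}]'

```text
time_s: 20.45
position: [0.4045, 0.2764, 0.161]
tcp_rot: [[-0.029, 1.0, -0.0], [1.0, 0.029, -0.0], [-0.0, -0.0, -1.0]]
force: [-0.3, 0.2, 0.4]
opening: 0.849
```

Request:
arm_command --targets '[{"offset": [0, 0, 0.1], "rot": [0, 0, 0], "gripper": 0}, {"offset": [0, 0, 0.1], "rot": [0, 0, 0], "gripper": 0}, {"offset": [0, 0, -3], "rot": [0, 0, 0], "gripper": 0}, {"offset": [0, 0, -7], "rot": [0, 0, 0], "gripper": 0}, {"offset": [0, 0, -12], "rot": [0, 0, 0], "gripper": 0}, {"offset": [0, 0, -17], "rot": [0, 0, 0], "gripper": 0}, {"offset": [0, 0, -22], "rot": [0, 0, 0], "gripper": 0}, {"offset": [0, 0, -25], "rot": [0, 0, 0], "gripper": 0}]'

```text
time_s: 21.25
position: [0.4051, 0.2768, 0.4153]
tcp_rot: [[-0.029, 1.0, 0.006], [1.0, 0.029, 0.002], [0.002, 0.006, -1.0]]
force: [0.5, 0.7, -0.1]
opening: 1.002
```

```bash
python3 - <<'E'
from h import *
print(goto((.398,-.385,.40),2))
E
```

```text
(array([-66.1321,  -2.6222,   1.3725]), array([ 0.1748, -0.3694, 89.6468]))
```

Request:
arm_command --targets '[{"offset": [-5, 0, 0], "rot": [0, 0, 8], "gripper": 0}, {"offset": [-10, 0, 0], "rot": [0, 0, 16], "gripper": 0}, {"offset": [-15, 0, 0], "rot": [0, 0, 24], "gripper": 0}, {"offset": [-20, 0, 0], "rot": [0, 0, 32], "gripper": 0}, {"offset": [-25, 0, 0], "rot": [0, 0, 40], "gripper": 0}, {"offset": [-30, 0, 0], "rot": [0, 0, 48], "gripper": 0}, {"offset": [-35, 0, 0], "rot": [0, 0, 56], "gripper": 0}, {"offset": [-40, 0, 0], "rot": [0, 0, 64], "gripper": 0}]'

```text
time_s: 22.05
position: [0.4154, -0.1252, 0.4111]
tcp_rot: [[0.889, 0.459, 0.0], [0.459, -0.889, 0.0], [0.0, 0.0, -1.0]]
force: [1.8, 0.3, 1.1]
opening: 0.997
```

```bash
python3 - <<'E'
from h import *
from rig import viewer
for n in("scene","top"):
    d=viewer.capture(n); cv2.imwrite(f"pics/{n}5.png",cv2.cvtColor(d["frame"],cv2.COLOR_RGB2BGR))
r=lambda im:cv2.resize(im,(400,480),interpolation=cv2.INTER_CUBIC)
cv2.imwrite("pics/c5.png",np.hstack([r(cv2.imread("pics/scene5.png")[230:314,200:270]),r(cv2.imread("pics/top5.png")[165:249,130:200])]))
print(goto((.398,-.385,.40),2))
d=viewer.capture("top");print(proj(d,(.406,.277,.137)))
E
```

```text
(array([-13.2866,  21.9288,   1.1971]), array([ 0.2021, -0.0137, 25.0761]))
[144.8731 214.4317]
```

View pics/c5.png

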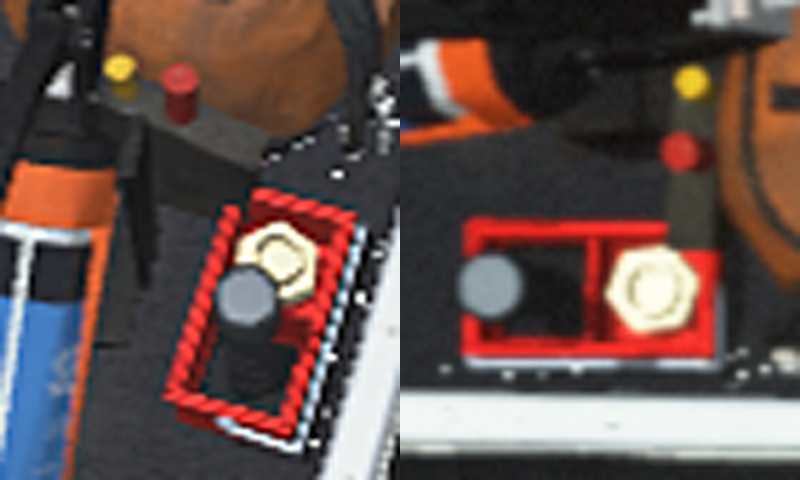

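The torch stands upright in the cup: lamp at ≈(146,215) in the top view against (145,214) expected. The fitting is in its pocket. Next, return the white can.

Request:
arm_command --targets '[{"offset": [-2.6, 4.2, 0], "rot": [0, 0, 8], "gripper": 0}, {"offset": [-5.2, 8.4, 0], "rot": [0, 0, 16], "gripper": 0}, {"offset": [-7.8, 12.8, 0], "rot": [0, 0, 24], "gripper": 0}, {"offset": [-10.4, 17, 0], "rot": [0, 0, 25], "gripper": 0}, {"offset": [-13, 21.4, 0], "rot": [0, 0, 25], "gripper": 0}, {"offset": [-13.3, 21.9, 1], "rot": [0, 0, 25], "gripper": 0}, {"offset": [-13.3, 21.9, 1], "rot": [0, 0, 25], "gripper": 0}, {"offset": [-13.3, 21.9, 1], "rot": [0, 0, 25], "gripper": 0}]'

```text
time_s: 23.0
position: [0.4, -0.3767, 0.4004]
tcp_rot: [[0.999, 0.048, -0.001], [0.048, -0.999, 0.003], [-0.001, -0.003, -1.0]]
force: [1.1, -0.7, 0.8]
opening: 0.998
```

```bash
python3 - <<'E'
from h import *
print(goto((.398,-.385,.224),2))
E
```

```text
(array([-0.2242,  0.8786, 17.6369]), array([-0.1819,  0.0617,  0.7583]))
```

Request:
arm_command --targets '[{"offset": [-0.2, 0.7, 3], "rot": [0, 0, 0.7], "gripper": 0}, {"offset": [-0.2, 0.7, 6], "rot": [0, 0, 0.7], "gripper": 0}, {"offset": [-0.2, 0.7, 9], "rot": [0, 0, 0.7], "gripper": 0}, {"offset": [-0.2, 0.7, 11.5], "rot": [0, 0, 0.7], "gripper": 0}, {"offset": [-0.2, 0.7, 13], "rot": [0, 0, 0.7], "gripper": 0}, {"offset": [-0.2, 0.7, 14], "rot": [0, 0, 0.7], "gripper": 0}, {"offset": [-0.2, 0.7, 14], "rot": [0, 0, 0.7], "gripper": 0}, {"offset": [-0.2, 0.7, 14], "rot": [0, 0, 0.7], "gripper": 0}]'

```text
time_s: 23.8
position: [0.3988, -0.3856, 0.262]
tcp_rot: [[0.999, 0.035, 0.001], [0.035, -0.999, -0.001], [0.001, 0.001, -1.0]]
force: [0.5, 0.3, 0.8]
opening: 0.999
```

```bash
python3 - <<'E'
from h import *
print(goto((.3977,-.3848,.224),2))
E
```

```text
(array([-0.1065, -0.0878,  3.8015]), array([ 0.0611, -0.0473,  0.016 ]))
```

Request:
arm_command --targets '[{"offset": [-0.1, -0.1, 1.8], "rot": [0, 0, 0], "gripper": 0}, {"offset": [-0.1, -0.1, 3.3], "rot": [0, 0, 0], "gripper": 0}, {"offset": [-0.1, -0.1, 3.8], "rot": [0, 0, 0], "gripper": 0}, {"offset": [-0.1, -0.1, 3.8], "rot": [0, 0, 0], "gripper": 0}, {"offset": [-0.1, -0.1, 3.8], "rot": [0, 0, 0], "gripper": 1}, {"offset": [-0.1, -0.1, 3.8], "rot": [0, 0, 0], "gripper": 1}, {"offset": [-0.1, -0.1, 3.8], "rot": [0, 0, 0], "gripper": 1}, {"offset": [-0.1, -0.1, 3.8], "rot": [0, 0, 0], "gripper": 1}]'

```text
time_s: 24.6
position: [0.3973, -0.3854, 0.2236]
tcp_rot: [[0.999, 0.034, 0.001], [0.034, -0.999, -0.001], [0.001, 0.001, -1.0]]
force: [-1.1, 0.5, 0.5]
opening: 0.722
```

Request:
arm_command --targets '[{"offset": [0, 0, 0], "rot": [0, 0, 0], "gripper": 1}, {"offset": [0, 0, 0], "rot": [0, 0, 0], "gripper": 1}, {"offset": [0, 0, -1], "rot": [0, 0, 0], "gripper": 1}, {"offset": [0, 0, -2], "rot": [0, 0, 0], "gripper": 1}, {"offset": [0, 0, -4], "rot": [0, 0, 0], "gripper": 1}, {"offset": [0, 0, -5.5], "rot": [0, 0, 0], "gripper": 1}, {"offset": [0, 0, -5.5], "rot": [0, 0, 0], "gripper": 1}, {"offset": [0, 0, -5.5], "rot": [0, 0, 0], "gripper": 1}]'

```text
time_s: 25.4
position: [0.3969, -0.385, 0.2782]
tcp_rot: [[0.999, 0.034, 0.0], [0.034, -0.999, -0.0], [0.0, 0.0, -1.0]]
force: [-0.0, 0.5, -3.2]
opening: 0.715
```

```bash
python3 - <<'E'
from h import *
print(goto((.4118,-.288,.279),2))
E
```

```text
(array([ 1.8174, -9.6453, -0.0811]), array([ 0.0095, -0.0031, -0.0603]))
```

Request:
arm_command --targets '[{"offset": [0.6, -3, 0], "rot": [0, 0, 0], "gripper": 1}, {"offset": [1.2, -6, 0], "rot": [0, 0, 0], "gripper": 1}, {"offset": [1.8, -9, 0], "rot": [0, 0, 0], "gripper": 1}, {"offset": [1.8, -9.6, 0], "rot": [0, 0, 0], "gripper": 1}, {"offset": [1.8, -9.6, 1], "rot": [0, 0, 0], "gripper": 1}, {"offset": [1.8, -9.6, 2], "rot": [0, 0, 0], "gripper": 1}, {"offset": [1.8, -9.6, 2], "rot": [0, 0, 0], "gripper": 1}, {"offset": [1.8, -9.6, 2], "rot": [0, 0, 0], "gripper": 1}]'

```text
time_s: 26.2
position: [0.4115, -0.2895, 0.2572]
tcp_rot: [[0.999, 0.033, -0.001], [0.033, -0.999, 0.001], [-0.001, -0.001, -1.0]]
force: [0.7, 0.1, -3.2]
opening: 0.716
```

```bash
python3 - <<'E'
from h import *
from rig import viewer
print(goto((.412,-.2882,.224),2))
for n in("scene","top"):
    d=viewer.capture(n); cv2.imwrite(f"pics/{n}6.png",cv2.cvtColor(d["frame"],cv2.COLOR_RGB2BGR))
r=lambda im:cv2.resize(im,(400,520),interpolation=cv2.INTER_CUBIC)
cv2.imwrite("pics/c6.png",np.hstack([r(cv2.imread("pics/scene6.png")[85:189,240:320]),r(cv2.imread("pics/top6.png")[150:254,330:410])]))
E
```

```text
(array([ 0.0546, -0.1202,  3.3171]), array([-0.0555,  0.0591, -0.1289]))
```

View pics/c6.png

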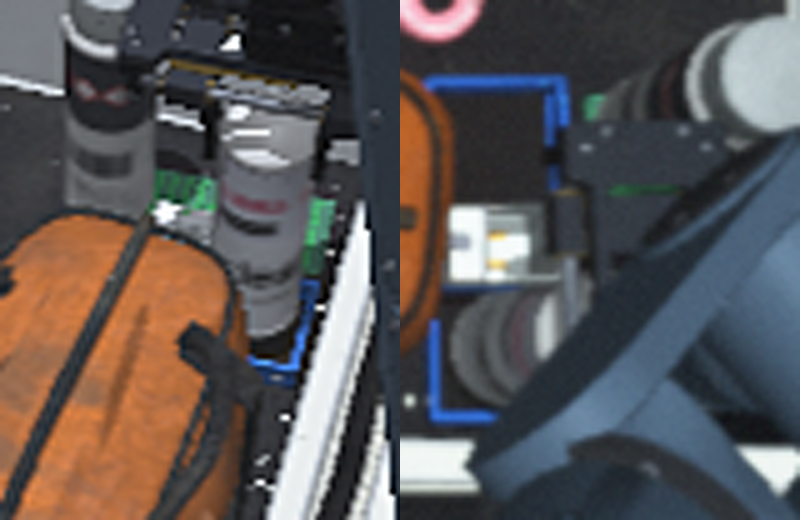

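The white can hangs inside the outline of the near bay, foot at ≈(490,345) in the crop. Lowering it.

Request:
arm_command --targets '[{"offset": [0, -0.1, 0.6], "rot": [0, 0, 0], "gripper": 1}, {"offset": [0, -0.1, 1.2], "rot": [0, 0, 0], "gripper": 1}, {"offset": [0, -0.1, 1.8], "rot": [0, 0, 0], "gripper": 1}, {"offset": [0, -0.1, 1.8], "rot": [0, 0, 0], "gripper": 1}]'

```text
time_s: 26.7
position: [0.4113, -0.2871, 0.239]
tcp_rot: [[0.999, 0.034, -0.002], [0.034, -0.999, 0.002], [-0.002, -0.002, -1.0]]
force: [0.5, 0.3, -3.0]
opening: 0.713
```

Request:
arm_command --targets '[{"offset": [0, 0, 0.8], "rot": [0, 0, 0], "gripper": 1}, {"offset": [0, 0, 1.3], "rot": [0, 0, 0], "gripper": 1}, {"offset": [0, 0, 1.4], "rot": [0, 0, 0], "gripper": 1}, {"offset": [0, 0, 1.4], "rot": [0, 0, 0], "gripper": 1}]'

```text
time_s: 27.1
position: [0.4117, -0.2875, 0.2257]
tcp_rot: [[0.999, 0.034, -0.001], [0.034, -0.999, 0.001], [-0.0, -0.001, -1.0]]
force: [0.5, -0.6, -3.9]
opening: 0.713
```

Request:
arm_command --targets '[{"offset": [0, 0, 0.2], "rot": [0, 0, 0], "gripper": 1}, {"offset": [0, 0, 0.2], "rot": [0, 0, 0], "gripper": 1}, {"offset": [0, 0, 0.2], "rot": [0, 0, 0], "gripper": 0}, {"offset": [0, 0, 0.2], "rot": [0, 0, 0], "gripper": 0}, {"offset": [0, 0, 0.2], "rot": [0, 0, 0], "gripper": 0}, {"offset": [0, 0, 0.2], "rot": [0, 0, 0], "gripper": 0}, {"offset": [0, 0, 0.2], "rot": [0, 0, 0], "gripper": 0}]'

```text
time_s: 27.8
position: [0.4119, -0.2877, 0.2243]
tcp_rot: [[0.999, 0.034, 0.0], [0.034, -0.999, -0.0], [0.0, 0.0, -1.0]]
force: [-0.3, 0.1, 0.9]
opening: 0.987
```

Request:
arm_command --targets '[{"offset": [0, 0, -3], "rot": [0, 0, 0], "gripper": 0}, {"offset": [0, 0, -7], "rot": [0, 0, 0], "gripper": 0}, {"offset": [0, 0, -11], "rot": [0, 0, 0], "gripper": 0}, {"offset": [0, 0, -14], "rot": [0, 0, 0], "gripper": 0}, {"offset": [4, 3, -14], "rot": [0, 0, 0], "gripper": 0}, {"offset": [8, 6, -14], "rot": [0, 0, 0], "gripper": 0}, {"offset": [12.3, 9.2, -14], "rot": [0, 0, 0], "gripper": 0}, {"offset": [12.3, 9.2, -14], "rot": [0, 0, 0], "gripper": 0}]'

```text
time_s: 28.6
position: [0.5416, -0.3787, 0.3627]
tcp_rot: [[0.999, 0.034, 0.003], [0.034, -0.999, -0.003], [0.003, 0.003, -1.0]]
force: [-0.1, 0.5, -0.0]
opening: 1.004
```

```bash
python3 - <<'E'
from h import *
print(goto((.5375,-.3753,.2415),2))
E
```

```text
(array([-0.4303, -0.388 , 12.1163]), array([ 0.1511, -0.1625, -0.0544]))
```

Request:
arm_command --targets '[{"offset": [0, 0, 1], "rot": [0, 0, 0], "gripper": 0}, {"offset": [0, 0, 4], "rot": [0, 0, 0], "gripper": 0}, {"offset": [0, 0, 7], "rot": [0, 0, 0], "gripper": 0}, {"offset": [0, 0, 9], "rot": [0, 0, 0], "gripper": 0}, {"offset": [0, 0, 11], "rot": [0, 0, 0], "gripper": 0}, {"offset": [0, 0, 12.2], "rot": [0, 0, 0], "gripper": 0}, {"offset": [0, 0, 12.2], "rot": [0, 0, 0], "gripper": 0}, {"offset": [0, 0, 12.2], "rot": [0, 0, 0], "gripper": 0}]'

```text
time_s: 29.4
position: [0.5375, -0.3752, 0.2426]
tcp_rot: [[0.999, 0.034, 0.0], [0.034, -0.999, -0.0], [0.0, 0.0, -1.0]]
force: [0.5, 0.5, -0.2]
opening: 1.004
```

Request:
arm_command --targets '[{"offset": [0, 0, 0], "rot": [0, 0, 0], "gripper": 1}, {"offset": [0, 0, 0], "rot": [0, 0, 0], "gripper": 1}, {"offset": [0, 0, 0], "rot": [0, 0, 0], "gripper": 1}, {"offset": [0, 0, 0], "rot": [0, 0, 0], "gripper": 1}, {"offset": [0, 0, 0], "rot": [0, 0, 0], "gripper": 1}, {"offset": [0, 0, 0], "rot": [0, 0, 0], "gripper": 1}]'

```text
time_s: 30.0
position: [0.5381, -0.3756, 0.2427]
tcp_rot: [[0.999, 0.034, 0.001], [0.034, -0.999, -0.001], [0.001, 0.001, -1.0]]
force: [-1.3, 1.3, 3.9]
opening: 0.748
```

Request:
arm_command --targets '[{"offset": [0, 0, -1], "rot": [0, 0, 0], "gripper": 1}, {"offset": [0, 0, -2], "rot": [0, 0, 0], "gripper": 1}, {"offset": [0, 0, -4], "rot": [0, 0, 0], "gripper": 1}, {"offset": [0, 0, -6], "rot": [0, 0, 0], "gripper": 1}, {"offset": [0, 0, -6], "rot": [0, 0, 0], "gripper": 1}, {"offset": [0, 0, -6], "rot": [0, 0, 0], "gripper": 1}]'

```text
time_s: 30.6
position: [0.5377, -0.3753, 0.3021]
tcp_rot: [[0.999, 0.034, 0.0], [0.034, -0.999, -0.0], [0.0, 0.0, -1.0]]
force: [0.0, 0.8, -3.5]
opening: 0.75
```

```bash
python3 - <<'E'
from h import *
print(goto((.5238,-.2785,.3),2))
E
```

```text
(array([-1.0621, -9.7206,  0.2128]), array([ 0.0067, -0.0111, -0.0617]))
```

Request:
arm_command --targets '[{"offset": [-0.3, -3, 0], "rot": [0, 0, 0], "gripper": 1}, {"offset": [-0.6, -6, 0], "rot": [0, 0, 0], "gripper": 1}, {"offset": [-1.1, -9, 0], "rot": [0, 0, 0], "gripper": 1}, {"offset": [-1.1, -9.7, 0], "rot": [0, 0, 0], "gripper": 1}, {"offset": [-1.1, -9.7, 0], "rot": [0, 0, 0], "gripper": 1}, {"offset": [-1.1, -9.7, 1.5], "rot": [0, 0, 0], "gripper": 1}, {"offset": [-1.1, -9.7, 2.5], "rot": [0, 0, 0], "gripper": 1}, {"offset": [-1.1, -9.7, 2.5], "rot": [0, 0, 0], "gripper": 1}]'

```text
time_s: 31.4
position: [0.5227, -0.2791, 0.2748]
tcp_rot: [[0.999, 0.033, -0.004], [0.033, -0.999, 0.003], [-0.004, -0.003, -1.0]]
force: [-0.6, -0.1, -2.8]
opening: 0.751
```

Request:
arm_command --targets '[{"offset": [0, 0, 0], "rot": [0, 0, 0], "gripper": 1}]'

```text
time_s: 31.5
position: [0.5235, -0.2795, 0.2764]
tcp_rot: [[0.999, 0.033, -0.001], [0.033, -0.999, 0.0], [-0.001, -0.0, -1.0]]
force: [-0.1, -0.1, -2.7]
opening: 0.75
```

```bash
python3 - <<'E'
from h import *
from rig import viewer
print(goto((.5238,-.2785,.2425),2))
for n in("scene","top"):
    d=viewer.capture(n); cv2.imwrite(f"pics/{n}7.png",cv2.cvtColor(d["frame"],cv2.COLOR_RGB2BGR))
r=lambda im:cv2.resize(im,(400,520),interpolation=cv2.INTER_CUBIC)
cv2.imwrite("pics/c7.png",np.hstack([r(cv2.imread("pics/scene7.png")[85:189,240:320]),r(cv2.imread("pics/top7.png")[150:254,330:410])]))
E
```

```text
(array([ 0.0378, -0.0997,  3.3948]), array([-0.0275,  0.0462, -0.1022]))
```

View pics/c7.png

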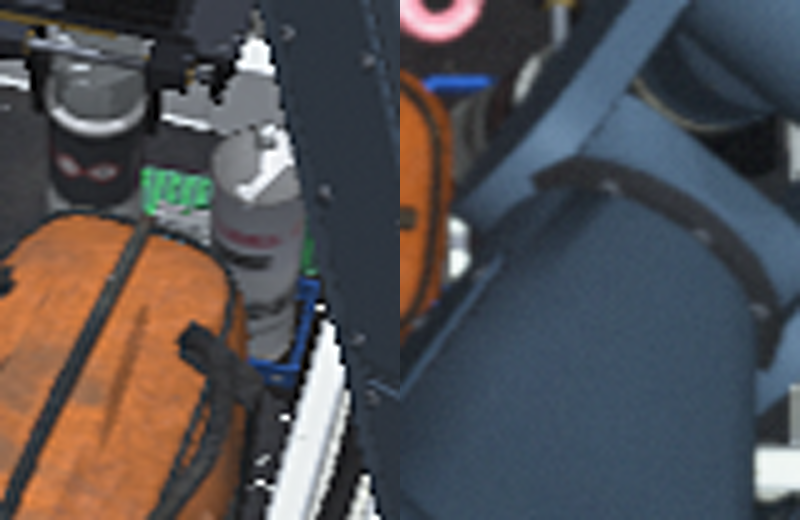

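The white can is upright in its bay, and the zinc can is held upright over the far bay. Lowering it.

Request:
arm_command --targets '[{"offset": [0, -0.1, 0.6], "rot": [0, 0, 0], "gripper": 1}, {"offset": [0, -0.1, 1.2], "rot": [0, 0, 0], "gripper": 1}, {"offset": [0, -0.1, 1.8], "rot": [0, 0, 0], "gripper": 1}, {"offset": [0, -0.1, 1.8], "rot": [0, 0, 0], "gripper": 1}]'

```text
time_s: 32.0
position: [0.5229, -0.2774, 0.2578]
tcp_rot: [[0.999, 0.034, -0.002], [0.034, -0.999, 0.002], [-0.002, -0.002, -1.0]]
force: [-0.5, 0.1, -2.4]
opening: 0.747
```

Request:
arm_command --targets '[{"offset": [0, 0, 0.8], "rot": [0, 0, 0], "gripper": 1}, {"offset": [0, 0, 1.3], "rot": [0, 0, 0], "gripper": 1}, {"offset": [0, 0, 1.5], "rot": [0, 0, 0], "gripper": 1}, {"offset": [0, 0, 1.5], "rot": [0, 0, 0], "gripper": 1}]'

```text
time_s: 32.4
position: [0.5233, -0.2777, 0.2435]
tcp_rot: [[0.999, 0.034, -0.001], [0.034, -0.999, 0.001], [-0.001, -0.001, -1.0]]
force: [-0.7, -0.1, -3.0]
opening: 0.752
```

Request:
arm_command --targets '[{"offset": [0, 0, 0.15], "rot": [0, 0, 0], "gripper": 1}, {"offset": [0, 0, 0.15], "rot": [0, 0, 0], "gripper": 1}, {"offset": [0, 0, 0.15], "rot": [0, 0, 0], "gripper": 0}, {"offset": [0, 0, 0.15], "rot": [0, 0, 0], "gripper": 0}, {"offset": [0, 0, 0.15], "rot": [0, 0, 0], "gripper": 0}, {"offset": [0, 0, 0.15], "rot": [0, 0, 0], "gripper": 0}, {"offset": [0, 0, 0.15], "rot": [0, 0, 0], "gripper": 0}]'

```text
time_s: 33.1
position: [0.5236, -0.2779, 0.2428]
tcp_rot: [[0.999, 0.034, 0.0], [0.034, -0.999, -0.0], [0.0, 0.0, -1.0]]
force: [0.5, 0.3, -0.7]
opening: 0.989
```

Request:
arm_command --targets '[{"offset": [0, 0, -3], "rot": [0, 0, 0], "gripper": 0}, {"offset": [0, 0, -7], "rot": [0, 0, 0], "gripper": 0}, {"offset": [0, 0, -12], "rot": [0, 0, 0], "gripper": 0}, {"offset": [0, 0, -17], "rot": [0, 0, 0], "gripper": 0}, {"offset": [-2, -5, -17], "rot": [0, 0, 0], "gripper": 0}, {"offset": [-4, -10, -17], "rot": [0, 0, 0], "gripper": 0}, {"offset": [-6, -15, -17], "rot": [0, 0, 0], "gripper": 0}, {"offset": [-8, -20, -17], "rot": [0, 0, 0], "gripper": 0}]'

```text
time_s: 33.9
position: [0.4418, -0.0932, 0.4127]
tcp_rot: [[0.999, 0.033, 0.001], [0.033, -0.999, 0.0], [0.001, -0.0, -1.0]]
force: [1.5, 1.2, 1.0]
opening: 0.999
```

Request:
arm_command --targets '[{"offset": [-1, -5, 0], "rot": [0, 0, 0], "gripper": 0}, {"offset": [-2, -10, 0], "rot": [0, 0, 0], "gripper": 0}, {"offset": [-2, -15, 0], "rot": [0, 0, 0], "gripper": 0}, {"offset": [-2, -20, 0], "rot": [0, 0, 0], "gripper": 0}, {"offset": [-2, -20, 0], "rot": [0, 0, 0], "gripper": 0}, {"offset": [-2, -20, 0], "rot": [0, 0, 0], "gripper": 0}, {"offset": [-2, -20, 0], "rot": [0, 0, 0], "gripper": 0}, {"offset": [-2, -20, 0], "rot": [0, 0, 0], "gripper": 0}]'

```text
time_s: 34.7
position: [0.4166, 0.103, 0.4125]
tcp_rot: [[1.0, 0.031, -0.0], [0.031, -1.0, -0.0], [-0.0, 0.0, -1.0]]
force: [0.5, -0.8, 0.4]
opening: 1.003
```

```bash
python3 - <<'E'
from h import *
from rig import viewer
for n in("scene","top"):
    d=viewer.capture(n); cv2.imwrite(f"pics/{n}8.png",cv2.cvtColor(d["frame"],cv2.COLOR_RGB2BGR))
r=lambda im,w=400,h=533:cv2.resize(im,(w,h),interpolation=cv2.INTER_CUBIC)
cv2.imwrite("pics/c8.png",np.hstack([r(cv2.imread("pics/top8.png")[145:245,330:405]),r(cv2.imread("pics/scene8.png")[85:185,240:315])]))
E
```

```text
(no output)
```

View pics/c8.png

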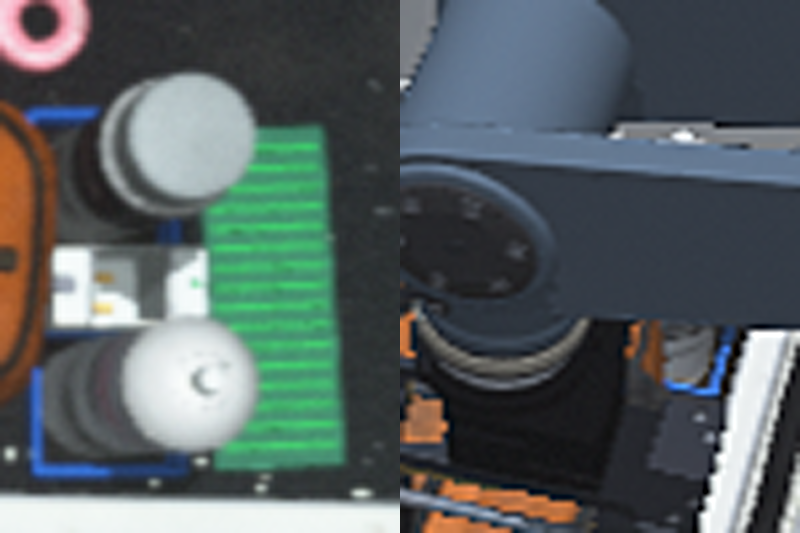

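Both cans are upright in their own bays: cap about 4 mm and nozzle about 3 mm from their starting pixels. The arm is clear.

```bash
python3 -c "
from rig import ticket
print(ticket.hand_in())"
```

```text
the job is handed in; nothing more can be done
None
```

The torch is in the red caddy's cup, lamp end up, and both cans are back in the rack bays they came from. I handed the job in at about 35 s of the 102 s allowed; the hand-in reports no verdict.

I moved the zinc can and then the white can to the mat, and lifted the torch straight out and carried it to the cup. The white can went back first, then the zinc.

What the last checks showed:
- **Cans:** both stand upright in the final top view. The zinc cap is about 4 mm and the white nozzle about 3 mm from where they started, against 18 mm allowed.
- **Torch:** it was upright in the cup after release, about 3 mm from the aimed centre, and I did not picture it again after that. The arm made no contact near it afterwards.
- **Brass fitting:** it was in its pocket in that same picture.
- **Gripper:** it was open and clear above the work at hand-in.
- **Disagreements:** on the mat, the zinc can's position from the camera differed from the gripper's reading by about 3.5 mm, well inside tolerance. In the final scene view the arm hid the cans, so that check rests on the top view alone.

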